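# Set the bench grinder's speed and start it

## Task

Set the grinder's speed selector to position five: with a fingertip, push its pointer round clockwise, click by click, until it rests in the fifth click after off (the round dot is off, each line after it is one click), without going past five. Only then press the low flat start button fully down and let it spring back, leaving the mushroom-shaped stop button alone. Just push: do not pinch or lift anything, and do not shift the push-button box or anything else on the bench.

Things in the scene. Friction and masses are not known exactly. Their poses are not given: they have to be found in the camera images.
- selector_box: blue cast box bolted to the bench, 150 x 150 mm, 60 mm high; place and yaw vary; origin at the centre of its underside, z up. Dial on its top: eight white marks 60 mm from the axis, 30 degrees apart, the first (off) a round dot, the others short lines. Seen from above the dot lies 105 degrees counter-clockwise from the box's +x axis and the lines follow clockwise. A black gland juts 27 mm from its +x side
- selector_axis (a point): point on the selector's vertical axis, 87 mm above the bench, half-way up the pointer's flanks. The selector: a grey round skirt, 52 mm across, top 72 mm above the bench, with an upright black bar 12 mm thick across it; the bar's flat flanks rise from 72 to 102 mm above the bench and reach from 46 mm on the pointing side (white line on top) to 18 mm on the other side of the axis
- pointer_tip (a point): middle of the pointing end of the selector's bar, 46 mm from the axis, at the height of selector_axis; the selector points from selector_axis towards this
- selector (a joint): selector angle, rad: 0 at off (points at the round dot), grows clockwise seen from above. Sprung detents every 0.5236 (30 degrees), positions 0 to 7, stops at both ends; position 5 is 2.618. Starts resting in 0, 1, 2 or 3. A click takes about 0.12 N m (3 to 4 N near the pointer's end); once past half-way between two positions (15 degrees) it snaps on to the next by itself and stays
- station (a point): centre of the loose push-button box (grey, 85 x 155 mm, 45 mm high, about 0.9 kg, not fastened), half-way up. Its place and yaw vary, and it may be left or right of the selector box. Along its long axis it carries two black buttons 72 mm apart: start and stop
- start_top (a point): centre of the top of the start button: the low flat one, 28 mm across; it is pressed straight down, 67 mm above the bench at rest
- start (a joint): how far the start button is pressed, m: 0 at rest, 0.006 fully down (about 5 N); it springs back
- stop_top (a point): centre of the top of the stop button: the tall mushroom-shaped one, 44 mm across, 80 mm above the bench
- stop (a joint): how far the stop button is pressed, m: 0 at rest, 0.006 fully down; it springs back
- pipe_collar: loose steel pipe collar (ring), 48 mm across, 30 mm high, standing on the bench, usually between the two control boxes; bystander, origin at the centre of its underside
- screw_jar: loose glass jar, 66 mm across, 90 mm high, near the far edge; bystander, origin under its centre
- spray_can: loose spray can, 54 mm across, 135 mm high, near the far edge; bystander, origin under its centre
- screwdriver: loose screwdriver lying on the right of the bench; bystander
- wrench: loose wrench lying on the left of the bench; bystander
- carton: loose small cardboard carton, 80 x 60 x 50 mm high, on the right; bystander, origin under its centre
- tin: loose tin, 70 mm across, 80 mm high, on the left; bystander, origin under its centre
There are look-alikes about, which are no part of the job. What is shaped like the selector_box but yellow is not meant.

How it is judged:
By the outcome, as a careful person would: the job done as asked, in the order asked, and still so for the second after the job is handed in, with the robot touching nothing.
It also fails if it takes over 58 s, if anything falls off the work surface, if the arm or the gripper's body presses on something with over 40 N, if the wrist force passes 120 N, or if a joint passes its speed limit or range.

## Robot

A 7-joint arm with a two-finger parallel gripper is mounted at the origin on the work surface. World frame = base frame: x ahead of the robot, y to its left, z up, the work surface at z = 0. Lengths are in m, angles in rad, forces in N, time in s.
With the tool pointing down it reaches from about 0.35 to 0.9 m from the base axis. Payload 19.9 kg.
Tool frame: the origin (TCP) lies on the centre line of the jaws, within the pads' length; the fingertips stand 17 mm ahead of it and the grasp point (between the pads) lies 2 mm behind it (env.nose_length is the distance from the TCP to the fingertips, in m); z points along the fingers, y is the line along which they close (so a half turn about z gives the same grasp; the last joint's range is limited). The gripper opens to 85 mm and grips with 20 to 120 N. Pads are 22 mm wide; open, the fingers measure 114 mm over their backs; the gripper's body (76 mm by 85 mm) begins 54 mm behind the grasp point. The pads swing forward as they close: fully open they stand 13 mm farther back than shut.
Start: joints at [1.153, 0.417, -0.01, 1.614, 0.005, 1.111, -0.053], TCP at [0.229, -0.581, 0.225] pointing down, gripper open.
Joint ranges: [-2.81, 2.81], [-0.39, 2.02], [-1.27, 1.25], [0.06, 2.57], [-1.19, 4.33], [0.19, 2], [-2.82, 2.82]. Speed limits (rad/s): [1.89, 1.89, 2.39, 2.39, 3.01, 3.01, 3.01].

## Interface

Orientations are given as a rotation vector (axis times angle).
In Python, from cell import env gives the robot as it stands. Calls block until the motion is done:
- env.move_to(position, orientation): joint-space move of the TCP to a pose.
- env.move_straight(position, rot=None, rate=0.15, contact_N=None): straight line of the TCP; rot=None keeps the orientation; rate is the mean speed in m/s. With contact_N (N) it stops when the force on the tool has changed by that much, and returns True; else False.
- env.move_joints(angles): joint-space move.
- env.set_gripper(opening, grasp_force=None): finger opening in m; grasp_force is the grip in N (None keeps the last); returns when the fingers have stopped.
- env.wait(seconds).
- env.ik(position, orientation): joint angles nearest the present ones, or None.
- env.read_camera(name): name is "scene" or "side" or "wrist"; returns a dict with "frame" (420x560x3 uint8, red, green, blue), "mtx" (3x3 intrinsics, pixels), "view" (4x4, takes a point from world to camera coordinates). Camera axes: x right, y up, looking along -z (the intrinsics and any distortion apply to the point x, -y, -z); pixel columns grow to the right and rows downward; lengths in m; the calibration is good to about 2 mm. A picture is of the moment at which its call begins. There is no depth.
A pose or a line that the arm cannot do raises env.IKError and nothing moves.
- env.close_job(): hands the job in; it is judged then, once.
Readings, each from a call of its own:
- env.current_clock(): time.
- env.current_joint_positions(): joint angles.
- env.current_joint_vel(): joint speeds.
- env.current_joint_efforts(): joint torques, N m.
- env.current_ee_pos(): TCP position.
- env.current_ee_rot(): TCP orientation.
- env.current_ft_force(): force on the tool from outside, world axes, zero at the start.
- env.current_wrist_torque(): the same for the moment, N m.
- env.current_width(): finger opening in m.
- env.current_grip_force(): force on a finger pad.
Only numpy, scipy, OpenCV 4.12 (cv2) and the standard library are available. Lean on these libraries where they do the work, as an engineer would, in place of code of your own. Each camera call takes 0.05 s, during which the arm holds its last target. There are 200 camera calls.

## Working session

There is one attempt and no reset: what is moved stays moved. The work goes in short steps, each a Python script; the robot and the scene stay as the last script left them, time stands still between calls to the robot, and variables do not carry over. Pictures are saved under pics/ and viewed, at most 10 in all, crops included, and the job is handed in when it is done.

```bash
mkdir -p pics; cat > h.py <<'E'
import numpy as np, cv2
from cell import env
def shot(cam,name):
    c=env.read_camera(cam); cv2.imwrite(f'pics/{name}.png',c['frame'][:,:,::-1]); np.savez(f'pics/{name}.npz',**{k:c[k] for k in('frame','mtx','view')}); return c
def ray(c,u,v,z):
    d=np.linalg.solve(c['mtx'],[u,v,1.]); d=np.array([d[0],-d[1],-d[2]])
    R=c['view'][:3,:3]; t=c['view'][:3,3]; o=-R.T@t; w=R.T@d
    return o+w*(z-o[2])/w[2]
def proj(c,p):
    q=c['view'][:3,:3]@np.array(p)+c['view'][:3,3]; a=c['mtx']@[q[0],-q[1],-q[2]]; return a[:2]/a[2]
E
python3 - <<'E'
from h import *
c=env.read_camera('scene');print(c.keys(),c['mtx'])
for n in('scene','side'):
    c=shot(n,n); print(-c['view'][:3,:3].T@c['view'][:3,3])
a=cv2.imread('pics/scene.png');b=cv2.imread('pics/side.png')
print(env.current_ee_rot(),env.nose_length,env.current_clock())
E
```

```text
dict_keys(['frame', 'mtx', 'view']) [[413.78974391   0.         277.68751923]
 [  0.         413.78974391 207.81660883]
 [  0.           0.           1.        ]]
[ 0.82740881 -0.45662197  0.88644763]
[0.05091426 0.70128229 0.58853434]
[-3.08544557e+00 -5.86614221e-01  4.20839251e-04] 0.017 0.15
```

View pics/scene.png

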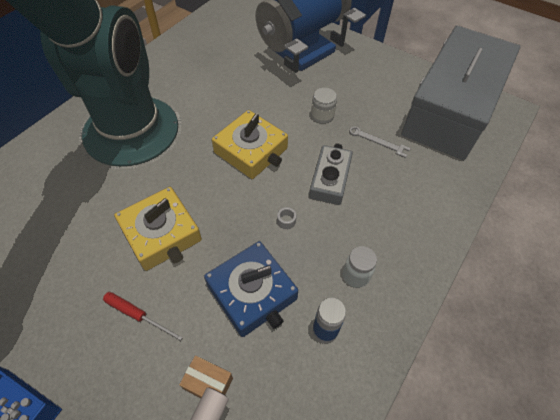

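View pics/side.png

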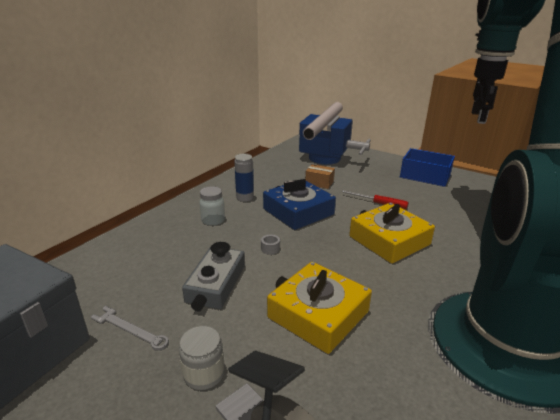

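The scene view shows the blue selector box at about (251,285) with its gland at (274,320). The push-button box is at (331,173), with buttons at (335,155) and (330,175). I'll enlarge both areas.

```bash
python3 - <<'E'
from h import *
a=cv2.imread('pics/scene.png');b=cv2.imread('pics/side.png')
A=cv2.resize(a[235:335,200:305],(420,400),interpolation=cv2.INTER_CUBIC)
B=cv2.resize(a[140:210,305:360],(314,400),interpolation=cv2.INTER_CUBIC)
cv2.imwrite('pics/crop.png',np.hstack([A,B]))
c=dict(np.load('pics/scene.npz'))
for n,u,v,z in[('axis~',251,282,.072),('dot',269,262,.06),('gland',274,320,.04),('b1',335,155,.067),('b2',330,175,.08),('b2low',330,175,.067),('collar',287,214,.03),('can',330,305,.135),('jar',362,255,.09)]: print(n,ray(c,u,v,z).round(3))
E
```

```text
axis~ [ 0.59  -0.201  0.072]
dot [ 0.591 -0.136  0.06 ]
gland [ 0.67  -0.231  0.04 ]
b1 [0.555 0.207 0.067]
b2 [0.582 0.134 0.08 ]
b2low [0.578 0.143 0.067]
collar [0.543 0.006 0.03 ]
can [ 0.758 -0.172  0.135]
jar [ 0.753 -0.02   0.09 ]
```

View pics/crop.png

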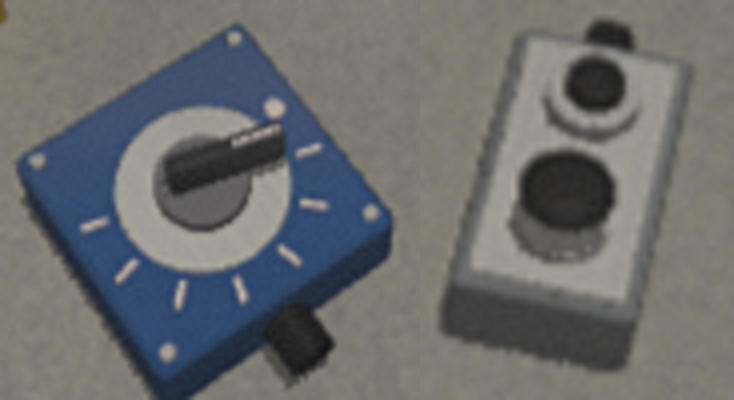

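The dot is at crop (275,107), and lines 1 to 7 run clockwise from (308,150) to (94,224). The pointer sits near position 1. Start is the small low button at the gland end, crop (596,82), and the mushroom stop is at (566,190). Next I'll look with the wrist camera from above.

```bash
python3 - <<'E'
from h import *
from scipy.spatial.transform import Rotation as R
print(R.from_rotvec(env.current_ee_rot()).as_matrix().round(2))
c=dict(np.load('pics/scene.npz'))
f=lambda x,y:(200+x/4-.4,235+y/4-.4)
P=np.array([ray(c,*f(*p),.06)[:2] for p in[(235,38),(37,160),(168,352),(371,212)]]); print(P.round(3),P.mean(0))
env.set_gripper(0.0)
rot=env.current_ee_rot()
env.move_to([0.52,-0.2,0.33],rot)
c=shot('wrist','w1'); print(-c['view'][:3,:3].T@c['view'][:3,3],env.current_clock(),env.current_joint_positions())
E
```

```text
[[ 0.93  0.37 -0.  ]
 [ 0.37 -0.93  0.  ]
 [-0.   -0.   -1.  ]]
[[ 0.545 -0.114]
 [ 0.502 -0.235]
 [ 0.624 -0.278]
 [ 0.666 -0.157]] [ 0.58419547 -0.19592094]
[ 0.59087521 -0.17335868  0.47666903] 2.75 [ 0.52075645  0.22435577 -0.24660061  1.64300334  0.05681994  1.2819025
 -0.93278457]
```

View pics/w1.png

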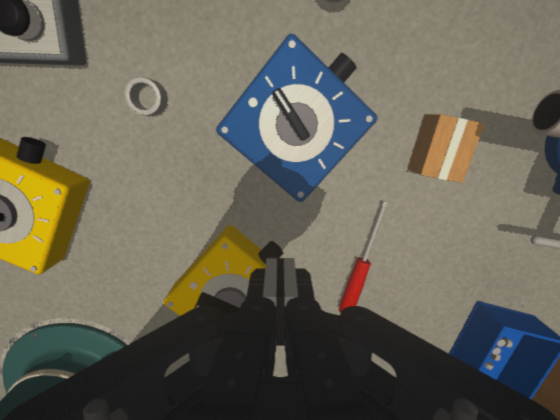

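The wrist view shows the dial at (296,122), dot at (253,102), first line at (269,83), bar from (277,91) to (306,137), and screws at the four corners.

```bash
python3 - <<'E'
from h import *
c=dict(np.load('pics/w1.npz'))
f=c['frame'].astype(int)
# bright blobs near the dial
g=(f.min(2)>125).astype(np.uint8); g[:30]=0;g[205:]=0;g[:,:210]=0;g[:,385:]=0
n,l,s,ce=cv2.connectedComponentsWithStats(g)
for i in range(1,n):
    if s[i,4]>3: print(s[i,4],ce[i].round(1),ray(c,*ce[i],.06)[:2].round(4))
d=((f.max(2)<45)).astype(np.uint8); d[:70]=0;d[160:]=0;d[:,:255]=0;d[:,330:]=0
ys,xs=np.nonzero(d)
W=np.array([ray(c,x,y,.102)[:2] for x,y in zip(xs,ys)])
r=cv2.minAreaRect(W.astype(np.float32)*1000);print('bar',r)
E
```

```text
45 [291.6  43.7] [ 0.6676 -0.1574]
41 [293.1  72.2] [ 0.6399 -0.1707]
42 [318.4  77.5] [ 0.6456 -0.2012]
34 [268.6  81. ] [ 0.62   -0.1468]
2996 [297.1 123.7] [ 0.5867 -0.1978]
73 [282.3 101. ] [ 0.6049 -0.1706]
35 [337.1  95.2] [ 0.6355 -0.2305]
74 [252.5 102. ] [ 0.5904 -0.1369]
33 [368.6 118.5] [ 0.6251 -0.2784]
31 [344.3 120.2] [ 0.6122 -0.251 ]
6 [378.5 124. ] [ 0.6237 -0.2928]
32 [224.5 129.5] [ 0.5467 -0.1153]
33 [337.8 145. ] [ 0.5815 -0.2561]
13 [369.7 151.2] [ 0.5893 -0.2975]
6 [351.2 151.5] [ 0.5803 -0.2755]
15 [360.3 152.3] [ 0.5836 -0.287 ]
8 [381.5 155.4] [ 0.5901 -0.314 ]
19 [352.  158.8] [ 0.5722 -0.2805]
30 [321.5 163.5] [ 0.5522 -0.2462]
17 [357.9 163.7] [ 0.5692 -0.2904]
9 [363. 161.] [ 0.5748 -0.295 ]
39 [369.1 165. ] [ 0.573  -0.3047]
21 [348.9 165.7] [ 0.5626 -0.2806]
10 [340.2 165.6] [ 0.5586 -0.27  ]
5 [383.2 165.4] [ 0.5793 -0.322 ]
30 [360.3 172.8] [ 0.5597 -0.2985]
7 [345.3 171.6] [ 0.5539 -0.2795]
9 [347.6 175.8] [ 0.5499 -0.2846]
4 [328.  176.8] [ 0.5393 -0.2612]
36 [332.6 181.1] [ 0.5362 -0.2693]
4 [353.  179.5] [ 0.548  -0.2934]
10 [355.9 187.7] [ 0.5394 -0.3017]
7 [351.3 191.4] [ 0.5326 -0.2982]
4 [330.  193.5] [ 0.5196 -0.2729]
4 [333.8 194. ] [ 0.5208 -0.2779]
9 [382.9 196.8] [ 0.5414 -0.3408]
5 [328.2 197.6] [ 0.5135 -0.273 ]
6 [383.5 203. ] [ 0.534  -0.3455]Traceback (most recent call last):
  File "<stdin>", line 12, in <module>
cv2.error: OpenCV(4.12.0) /io/opencv/modules/imgproc/src/convhull.cpp:143: error: (-215:Assertion failed) total >= 0 && (depth == CV_32F || depth == CV_32S) in function 'convexHull'
```

```bash
cat >> h.py <<'E'
from scipy.spatial.transform import Rotation as R
AX=np.array([.586,-.197])
def pose(h,off,z,s,r=.033):
    a=np.radians(h); u=np.array([np.cos(a),np.sin(a),0]); n=np.array([-u[1],u[0],0])
    x=s*n; zt=np.array([0,0,-1.]); y=np.cross(zt,x)
    p=np.r_[AX,z]+r*u+off*n
    return p,R.from_matrix(np.c_[x,y,zt]).as_rotvec()
E
python3 - <<'E'
from h import *
for s in(1,-1):
    for h in(55.8,20,-20,-59):
        q=env.ik(*pose(h,.017,.097,s)); print(s,h,None if q is None else np.round(q,2))
E
```

```text
1 55.8 [ 0.61  0.6  -0.54  1.74  0.37  0.91  0.89]
1 20 [ 0.54  0.61 -0.44  1.68  0.31  0.92  0.33]
1 -20 [ 0.48  0.62 -0.32  1.63  0.23  0.92 -0.27]
1 -59 [ 0.46  0.62 -0.24  1.63  0.17  0.92 -0.87]
-1 55.8 [ 0.31  0.54 -0.13  1.75  0.09  0.86 -2.02]
-1 20 [ 0.25  0.57 -0.03  1.69  0.02  0.88 -2.59]
-1 -20 [-0.43  0.9   1.08  1.67 -0.87  1.13 -2.59]
-1 -59 [ 0.98  0.9  -1.09  1.61  0.85  1.17  1.81]
```

```bash
python3 - <<'E'
from h import *
env.move_to(*pose(55.8,.034,.16,1))
p,r=pose(55.8,.034,.097,1); env.move_straight(p,r,rate=.1,contact_N=3)
p,r=pose(55.8,.019,.097,1); print(env.move_straight(p,r,rate=.05,contact_N=4))
print(env.current_ee_pos()-p, env.current_ft_force())
for h in np.arange(50.8,30.7,-5):
    p,r=pose(h,.017,.097,1); env.move_straight(p,r,rate=.04); print(h,env.current_ft_force().round(1),(env.current_ee_pos()-p).round(4))
c=shot('wrist','w2');d=shot('scene','s2');print(env.current_clock())
a=c['frame'][:,:,::-1];b=cv2.resize(d['frame'][220:340,190:310,::-1],(420,420),interpolation=cv2.INTER_CUBIC)
cv2.imwrite('pics/c2.png',np.hstack([a[:,180:],b]))
E
```

```text
False
[ 1.10745428e-04 -1.73381200e-04 -6.02846235e-05] [-0.59145621  0.03920831 -0.28590432]
50.8 [ 0.4 -0.3  0.6] [-0.0001  0.0002  0.    ]
45.8 [ 0.3  0.4 -0.5] [-0.0002  0.0002 -0.    ]
40.8 [-1.3  1.3  0. ] [-0.0001  0.0001 -0.    ]
35.8 [ 0.1  0.1 -0.4] [-0.0001  0.     -0.    ]
30.799999999999997 [-0.1 -0.3  0.2] [-0.0001  0.     -0.    ]
7.0583
```

View pics/c2.png

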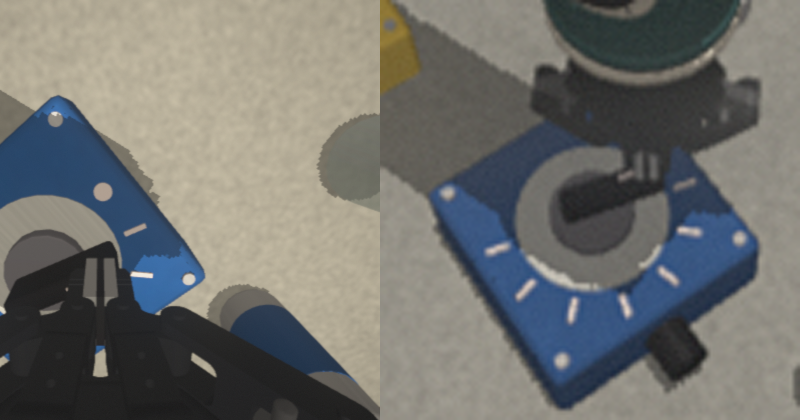

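```bash
python3 - <<'E'
from h import *
def bar(h,r): a=np.radians(h); return [AX[0]+r*np.cos(a),AX[1]+r*np.sin(a),.102]
for n in('scene','s2','w2','w1'):
    c=dict(np.load(f'pics/{n}.npz')); print(n)
    for h in(55.8,25.8): print(h,[proj(c,bar(h,r)).round(1) for r in(.046,-.018)])
    if n in('s2','w2'):
        p=env.current_ee_pos(); print('tip',proj(c,p+[0,0,-.017]),'tcp',proj(c,p))
print(env.current_ee_pos(),env.current_width())
E
```

```text
scene
55.8 [array([270.8, 266.5]), array([241.4, 276.7])]
25.8 [array([271.9, 277.2]), array([241.2, 272.5])]
s2
55.8 [array([270.8, 266.5]), array([241.4, 276.7])]
25.8 [array([271.9, 277.2]), array([241.2, 272.5])]
tip [266.64459046 271.68793653] tcp [266.53884605 268.27163567]
w2
55.8 [array([297.9, 270.9]), array([184.7, 317.6])]
25.8 [array([304.9, 312. ]), array([180. , 302.1])]
tip [279.94912185 255.8601312 ] tcp [279.99578105 270.08481719]
w1
55.8 [array([275. ,  89.2]), array([306.8, 138.7])]
25.8 [array([295.6,  81.4]), array([299.1, 141.5])]
[ 0.60543385 -0.16535877  0.09694454] 0.00020405358849674742
```

```bash
python3 - <<'E'
from h import *
a=cv2.imread('pics/w2.png')[215:335,170:330];b=cv2.imread('pics/s2.png')[245:305,230:285]
g=lambda im,w,h:np.clip(cv2.resize(im,(w,h),interpolation=cv2.INTER_CUBIC).astype(float)*2,0,255).astype(np.uint8)
cv2.imwrite('pics/z2.png',np.hstack([g(a,440,330),g(b,302,330)]))
E
```

```text
(no output)
```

View pics/z2.png

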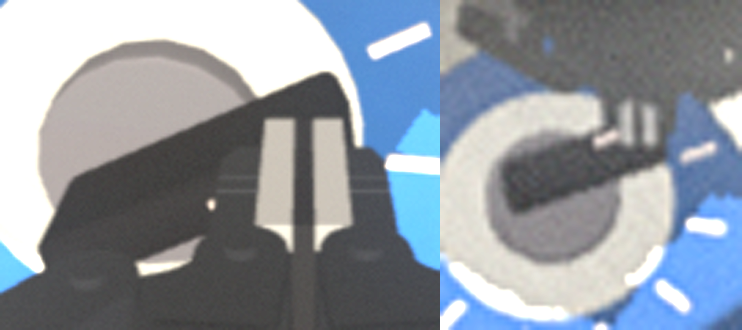

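```bash
python3 - <<'E'
from h import *
c=dict(np.load('pics/w2.npz'))
a,b=[ray(c,170+x/2.75,215+y/2.75,.072)[:2] for x,y in((75,180),(325,75))]
d=(b-a)/np.linalg.norm(b-a); print(np.degrees(np.arctan2(d[1],d[0])),a-AX,b-AX, 'perp off',(a-AX)@[-d[1],d[0]])
for x,y in((400,40),(412,162)):
    m=ray(c,170+x/2.75,215+y/2.75,.06)[:2]-AX; print(m,np.degrees(np.arctan2(m[1],m[0])))
p=env.current_ee_pos()[:2]-AX; print(p,'n-off',p@[-d[1],d[0]])
E
```

```text
55.496720445392604 [-0.01294712 -0.01107811] [0.02099838 0.03830685] perp off 0.004394408879402998
[0.0337845  0.04997759] 55.94157887565887
[0.05265719 0.02602312] 26.298530289773836
[0.01943385 0.03164123] n-off 0.0019079679977905093
```

```bash
python3 - <<'E'
from h import *
env.wait(.2)
c=shot('wrist','w3')
f=c['frame'].astype(int);g=np.load('pics/w2.npz')['frame'].astype(int)
print(np.abs(f-g).max(2)[200:340,170:330].mean(), env.current_ft_force().round(2), env.current_ee_pos().round(4))
p,r=pose(30.8,.045,.097,1); print(env.move_straight(p,r,rate=.1,contact_N=6),env.current_ft_force().round(2))
c=shot('wrist','w4');d=shot('scene','s4');print(env.current_clock())
A=cv2.resize(c['frame'][150:400,130:430,::-1],(420,350));B=cv2.resize(d['frame'][235:325,205:300,::-1],(370,350),interpolation=cv2.INTER_CUBIC)
cv2.imwrite('pics/z4.png',np.clip(np.hstack([A,B])*1.6,0,255).astype(np.uint8))
E
```

```text
1.3751339285714286 [ 0.08  0.16 -0.54] [ 0.6056 -0.1655  0.097 ]
False [ 1.56 -0.32 -0.66]
7.8417
```

View pics/z4.png

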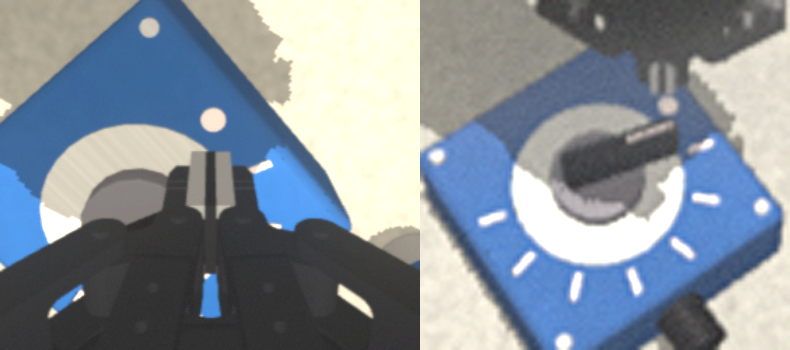

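```bash
python3 - <<'E'
from h import *
c=dict(np.load('pics/s4.npz'));p=env.current_ee_pos();print(p)
for z in(.07,.08,.09,.1,.11,.12):print(z,proj(c,[p[0],p[1],z]))
for h in(55.8,48,40,25.8):
    a=np.radians(h);print(h,[proj(c,[AX[0]+r*np.cos(a),AX[1]+r*np.sin(a),.102]).round(1) for r in(.046,-.018)])
a=cv2.imread('pics/s4.png')[235:325,205:300]; o=cv2.imread('pics/scene.png')[235:325,205:300]
for im in(a,o):
    d=(im.max(2)<48)&(np.indices(im.shape[:2])[0]>22); d[70:]=0
    n,l,s,ce=cv2.connectedComponentsWithStats(d.astype(np.uint8)); i=1+s[1:,4].argmax(); m=cv2.minAreaRect(np.argwhere(l==i)[:,::-1].astype(np.float32)); print(s[i],ce[i],m)
E
```

```text
[ 0.59156343 -0.14209395  0.09708358]
0.07 [267.76467662 262.13771071]
0.08 [267.71503471 260.10375429]
0.09 [267.66445014 258.03117496]
0.1 [267.6128958  255.91886203]
0.11 [267.56034355 253.76566186]
0.12 [267.50676413 251.57037568]
55.8 [array([270.8, 266.5]), array([241.4, 276.7])]
48 [array([271.7, 269.2]), array([241.1, 275.6])]
40 [array([272.2, 272. ]), array([241. , 274.5])]
25.8 [array([271.9, 277.2]), array([241.2, 272.5])]
[ 37  36  20  12 121] [45.44628099 42.02479339] ((46.55769348144531, 41.2115364074707), (8.244343757629395, 20.435449600219727), 74.74488067626953)
[ 37  37  29  11 108] [49.16666667 42.08333333] ((51.05000686645508, 41.150001525878906), (4.743416786193848, 29.092954635620117), 71.56504821777344)
```

The bar is still at position 1, so the tips seem to have passed over it. I'll check the true tip height by touching the bolted box's top.

```bash
python3 - <<'E'
from h import *
p=env.current_ee_pos(); q=p.copy(); q[2]=.058
print(env.move_straight(q,None,rate=.02,contact_N=4),env.current_ee_pos(),env.current_ft_force().round(1))
env.move_straight([p[0],p[1],.097],None,rate=.1); print(env.current_clock())
E
```

```text
False [ 0.59158916 -0.14209448  0.05805391] [-0. -0.  0.]
10.4833
```

```bash
python3 - <<'E'
from h import *
p=env.current_ee_pos(); env.move_straight([p[0],p[1],.062],None,rate=.1)
print(env.move_straight([p[0],p[1],.036],None,rate=.025,contact_N=4),env.current_ee_pos(),env.current_ft_force().round(1))
c=shot('scene','s5');shot('side','d5')
e=env.current_ee_pos()
print(proj(c,e+[0,0,-.017]),proj(c,e))
env.move_straight([p[0],p[1],.075],None,rate=.1); print(env.current_clock())
a=cv2.imread('pics/s5.png')[210:330,205:325];d=dict(np.load('pics/d5.npz'));b=cv2.imread('pics/d5.png')[130:250,240:360]
print(proj(d,e),proj(d,e+[0,0,-.017]))
cv2.imwrite('pics/z5.png',np.clip(cv2.resize(np.hstack([a,b]),(800,400),interpolation=cv2.INTER_CUBIC)*1.5,0,255).astype(np.uint8))
E
```

```text
True [ 0.59178358 -0.14236123  0.05430688] [-3.7  0.1 11.4]
[267.932544   268.66878557] [267.85274971 265.39399275]
11.9583
[286.19538287 201.51089866] [286.0932591  206.94992574]
```

View pics/z5.png

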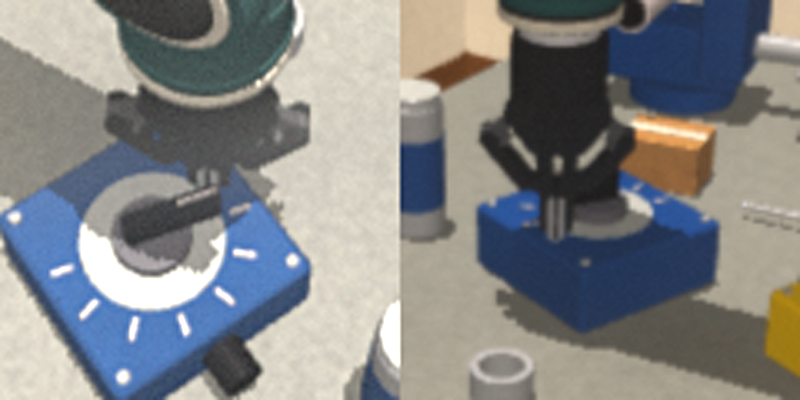

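The side view shows the fingertips at about TCP height, touching the box top at TCP z=0.054. The tips therefore stand about 6 mm behind the TCP, and my first push went just over the bar. I'll repeat it 23 mm lower.

```bash
python3 - <<'E'
from h import *
Z=.075
print(env.current_ee_pos(),env.current_width())
p,r=pose(55.8,.034,Z,1); print(env.move_straight(p,r,rate=.1,contact_N=8))
p,r=pose(55.8,.019,Z,1); print(env.move_straight(p,r,rate=.05))
f0=env.current_ft_force();print(f0)
for h in np.arange(50.8,30.7,-5):
    p,r=pose(h,.017,Z,1); env.move_straight(p,r,rate=.04); print(h,env.current_ft_force().round(1),(env.current_ee_pos()-p).round(4))
c=shot('wrist','w6');d=shot('scene','s6');print(env.current_clock())
A=cv2.resize(c['frame'][150:400,130:430,::-1],(420,350));B=cv2.resize(d['frame'][235:325,205:300,::-1],(370,350),interpolation=cv2.INTER_CUBIC)
cv2.imwrite('pics/z6.png',np.clip(np.hstack([A,B])*1.5,0,255).astype(np.uint8))
E
```

```text
[ 0.59180944 -0.14239987  0.07540317] 4.2445650857607214e-05
False
False
[0.74105525 0.35337822 0.11270958]
50.8 [-7.3  4.1  2.2] [-0.0012  0.001  -0.0005]
45.8 [-0.1 -0.5  0.1] [0.     0.0001 0.    ]
40.8 [-0.3 -0.5  0.2] [ 0.     -0.0001  0.0001]
35.8 [-0.3 -0.3  0.2] [-0.0001 -0.0001 -0.    ]
30.799999999999997 [-0.4 -0.6 -0.3] [-0.0001 -0.     -0.    ]
14.3667
```

View pics/z6.png

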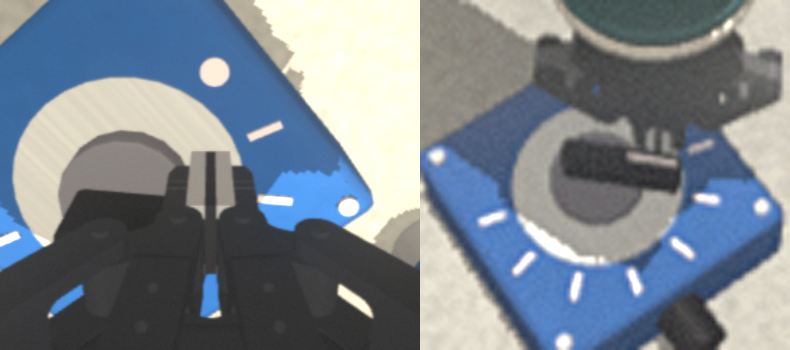

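The selector clicked to position 2: the bar in the crop runs from (565,155) to (680,175), towards line 2. The snap comes about 20° before the target in finger heading. I'll continue to 5, ending 15° short of it, then back off and check.

```bash
python3 - <<'E'
from h import *
Z=.075
for h in list(np.arange(25.8,-34,-5))+[-36,-38,-40,-42,-44,-46,-48]:
    p,r=pose(h,.017,Z,1); env.move_straight(p,r,rate=.04); print(round(h,1),env.current_ft_force().round(1))
p,r=pose(-48,.045,Z,1); env.move_straight(p,r,rate=.1)
env.move_straight(p+[0,0,.1],r,rate=.2)
env.move_to([.50,-.03,.33],r)
c=shot('wrist','w7');d=shot('scene','s7');print(env.current_clock())
for n,x in(('w',c),('s',d)):
  for k in(4,5,6):
    a=np.radians(85.8-30*k); print(n,k,[proj(x,[AX[0]+q*np.cos(a),AX[1]+q*np.sin(a),.102]).round(0) for q in(.046,-.018)])
u,v=proj(c,[.556,.207,.067]);print('start px',u,v)
u,v=proj(c,[AX[0],AX[1],.08]);print('axis px',u,v)
A=cv2.resize(c['frame'][:,:,::-1],(467,350));B=cv2.resize(d['frame'][235:325,205:290,::-1],(330,350),interpolation=cv2.INTER_CUBIC)
cv2.imwrite('pics/z7.png',np.hstack([A,B]))
E
```

```text
25.8 [ 1.5 -0.  -0.1]
20.8 [-5.   6.6  2. ]
15.8 [-0.6  0.1  0.7]
10.8 [ 0.3  0.  -0.1]
5.8 [ 0.1 -0.7  0.3]
0.8 [0.4 0.9 0.8]
-4.2 [ 0.2  0.5 -0.7]
-9.2 [-2.1  6.8  0.6]
-14.2 [-0.5  0.5 -0.8]
-19.2 [ 0.4 -0.3  0.5]
-24.2 [0.1 1.  0.1]
-29.2 [-0.7  0.6  0.1]
-36 [-0.4  2.3  0.4]
-38 [ 2.1  5.7 -0.7]
-40 [ 3.2  6.9 -1.4]
-42 [ 4.2  9.9 -1.5]
-44 [ 0.1  0.4 -0.3]
-46 [-0.8  0.6 -0.8]
-48 [-0.7  0.4 -1. ]
21.35
w 4 [array([465., 210.]), array([413., 222.])]
w 5 [array([461., 228.]), array([414., 215.])]
w 6 [array([449., 243.]), array([418., 208.])]
s 4 [array([257., 294.]), array([247., 266.])]
s 5 [array([245., 295.]), array([251., 266.])]
s 6 [array([235., 290.]), array([256., 268.])]
start px 153.5054297125155 -4.866873787435417
axis px 419.7630864495904 213.1482735343867
```

View pics/z7.png

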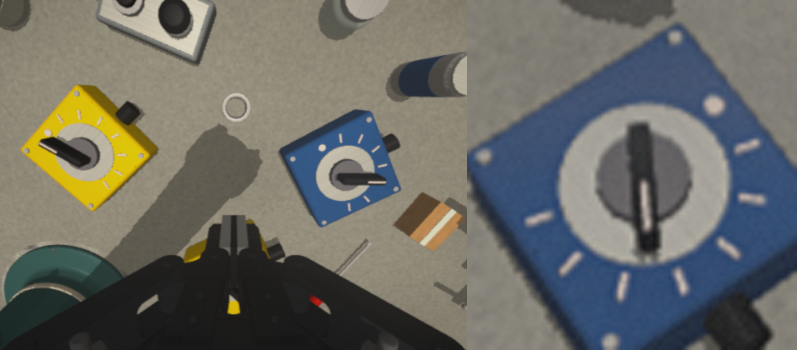

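```bash
python3 - <<'E'
from h import *
for n in('w7','s7'):
    c=dict(np.load(f'pics/{n}.npz')); f=c['frame'].astype(int)
    u,v=proj(c,[*AX,.09]).astype(int)
    # dial marks + white line
    g=((f.min(2)>115)).astype(np.uint8); w=np.zeros_like(g); w[v-50:v+50,u-55:u+55]=1; g*=w
    k,l,s,ce=cv2.connectedComponentsWithStats(g)
    for i in range(1,k):
        if 4<s[i,4]<120:
            m=ray(c,*ce[i],.06)[:2]-AX; t=ray(c,*ce[i],.102)[:2]-AX
            print(n,s[i,4],ce[i].round(1),'z60: r',np.hypot(*m).round(4),'ang',np.degrees(np.arctan2(m[1],m[0])).round(1),'| z102 r',np.hypot(*t).round(4),np.degrees(np.arctan2(t[1],t[0])).round(1))
E
```

```text
w7 20 [408.2 167.7] z60: r 0.0575 ang 56.1 | z102 r 0.0698 68.2
w7 25 [431.1 167.8] z60: r 0.0578 ang 26.1 | z102 r 0.0627 45.7
w7 64 [385.9 176.9] z60: r 0.0605 ang 85.7 | z102 r 0.0762 89.1
w7 34 [450.  178.4] z60: r 0.0596 ang -3.7 | z102 r 0.0539 20.1
w7 31 [458.  198.4] z60: r 0.0595 ang -33.9 | z102 r 0.0422 -10.8
w7 42 [452.  218.5] z60: r 0.056 ang -62.4 | z102 r 0.0305 -48.0
w7 26 [474.5 226.3] z60: r 0.0906 ang -64.2 | z102 r 0.0609 -57.7
w7 29 [439.4 238.3] z60: r 0.0596 ang -94.2 | z102 r 0.0322 -102.2
w7 28 [418.2 248.1] z60: r 0.0594 ang -124.8 | z102 r 0.04 -146.7
w7 49 [370.8 261.1] z60: r 0.0935 ang -171.4 | z102 r 0.0865 173.8
s7 97 [242.2 246.5] z60: r 0.088 ang 139.5 | z102 r 0.0657 141.3
s7 14 [233.5 243.5] z60: r 0.1018 ang 149.3 | z102 r 0.0795 153.0
s7 9 [258. 244.] z60: r 0.0926 ang 116.7 | z102 r 0.0707 112.6
s7 6 [229.2 247.5] z60: r 0.0971 ang 156.7 | z102 r 0.076 162.2
s7 35 [225.7 256.9] z60: r 0.0824 ang 169.0 | z102 r 0.0645 178.5
s7 20 [268.2 261.8] z60: r 0.0602 ang 87.1 | z102 r 0.0464 71.0
s7 11 [276.7 272.2] z60: r 0.06 ang 57.2 | z102 r 0.0553 38.8
s7 7 [209.  274.7] z60: r 0.0919 ang -155.4 | z102 r 0.0833 -143.5
s7 18 [250.5 287.5] z60: r 0.0126 ang -55.3 | z102 r 0.0299 -50.3
s7 14 [277.9 285.6] z60: r 0.0587 ang 26.8 | z102 r 0.0631 10.9
s7 10 [292.2 287.5] z60: r 0.0892 ang 27.0 | z102 r 0.0913 16.0
s7 13 [222.8 290.9] z60: r 0.0616 ang -125.8 | z102 r 0.0645 -109.9
s7 12 [271.9 298.2] z60: r 0.0582 ang -3.7 | z102 r 0.0694 -13.9
s7 12 [231.1 302.2] z60: r 0.0596 ang -96.1 | z102 r 0.0698 -84.9
s7 12 [244.7 308. ] z60: r 0.0583 ang -65.4 | z102 r 0.0727 -61.0
s7 14 [259.6 306.9] z60: r 0.0587 ang -34.9 | z102 r 0.0734 -37.8
s7 13 [241.4 322.6] z60: r 0.0892 ang -65.3 | z102 r 0.102 -62.1
s7 7 [263.7 324.6] z60: r 0.0963 ang -37.4 | z102 r 0.1092 -39.0
```

The white line reads about -49° in both views, half-way between 4 (-34°) and 5 (-64°). I'll wait briefly and measure once more.

```bash
cat >> h.py <<'E'
def line(cam='wrist'):
    c=env.read_camera(cam); f=c['frame'].astype(int); u,v=proj(c,[*AX,.09]).astype(int)
    g=np.zeros(f.shape[:2],np.uint8); g[v-50:v+50,u-55:u+55]=(f.min(2)>115)[v-50:v+50,u-55:u+55]
    k,l,s,ce=cv2.connectedComponentsWithStats(g); out=[]
    for i in range(1,k):
        t=ray(c,*ce[i],.102)[:2]-AX; m=ray(c,*ce[i],.06)[:2]-AX; 
        if 4<s[i,4]<120 and .022<np.hypot(*t)<.038 and not(.057<np.hypot(*m)<.064): out.append((s[i,4],np.hypot(*t).round(3),np.degrees(np.arctan2(t[1],t[0])).round(1)))
    return out
E
python3 - <<'E'
from h import *
env.wait(.3); print(line(),line('scene'),env.current_clock())
E
```

```text
[(np.int32(42), np.float64(0.03), np.float64(-47.5))] [(np.int32(18), np.float64(0.03), np.float64(-50.3))] 21.75
```

```bash
python3 - <<'E'
from h import *
Z=.075; o=.04
p,r=pose(-44,.045,Z,1,o)
env.move_to(p+[0,0,.07],r); env.move_straight(p,r,rate=.12,contact_N=8)
p,r=pose(-44,.022,Z,1,o); print(env.move_straight(p,r,rate=.06,contact_N=6))
for h in (-44,-46,-48,-50,-52,-54,-55):
    p,r=pose(h,.017,Z,1,o); env.move_straight(p,r,rate=.04); print(h,env.current_ft_force().round(1),line('scene'),line('wrist'))
p,r=pose(-55,.045,Z,1,o); env.move_straight(p,r,rate=.1); print(line('scene'))
env.move_straight(p+[0,0,.1],r,rate=.2); print(line('scene'))
env.move_to([.50,-.03,.33],r)
print(line(),line('scene'),env.current_clock())
E
```

```text
False
-44 [ 0.6 -0.1  0.2] [] []
-46 [ 0.4  0.3 -0.9] [] []
-48 [-1.5  0.5 -0.9] [] []
-50 [-0.7 -1.1  0.6] [(np.int32(21), np.float64(0.038), np.float64(32.0))] []
-52 [-0.3 -0.2 -0.1] [] []
-54 [ 0.  -0.3 -0.1] [(np.int32(5), np.float64(0.025), np.float64(16.7))] []
-55 [0.9 0.7 0.1] [(np.int32(5), np.float64(0.025), np.float64(15.5))] []
[]
[]
[(np.int32(44), np.float64(0.03), np.float64(-54.0))] [(np.int32(20), np.float64(0.032), np.float64(-57.4))] 28.9417
```

```bash
python3 - <<'E'
from h import *
Z=.075; o=.04
p,r=pose(-55,.035,Z,1,o)
env.move_to(p+[0,0,.06],r); env.move_straight(p,r,rate=.15,contact_N=8)
for h in (-55,-59,-62):
    p,r=pose(h,.0175,Z,1,o); env.move_straight(p,r,rate=.06); print(h,env.current_ft_force().round(1))
    if h<-58: env.wait(.1); print(env.current_ft_force().round(1))
p,r=pose(-62,.04,Z,1,o); env.move_straight(p,r,rate=.12)
env.move_straight(p+[0,0,.1],r,rate=.25)
env.move_to([.52,.0,.33],r)
c=shot('wrist','w8');shot('scene','s8')
print(line(),line('scene'),env.current_clock())
E
```

```text
-55 [-0.9  0.8  0.3]
-59 [-0.5  0.3 -0.1]
[-0.1 -0.7  0.7]
-62 [ 0.5 -0.2  0.3]
[ 0.4 -0.1 -0.8]
[] [(np.int32(19), np.float64(0.031), np.float64(-67.0))] 33.9833
```

```bash
python3 - <<'E'
from h import *
c=dict(np.load('pics/w8.npz')); f=c['frame'].astype(int); u,v=proj(c,[*AX,.09]).astype(int)
g=np.zeros(f.shape[:2],np.uint8); g[v-45:v+45,u-50:u+50]=(f.min(2)>115)[v-45:v+45,u-50:u+50]
k,l,s,ce=cv2.connectedComponentsWithStats(g)
for i in range(1,k):
    t=ray(c,*ce[i],.102)[:2]-AX
    if 4<s[i,4]<200 and np.hypot(*t)<.045: print(s[i,4],ce[i].round(1),np.hypot(*t).round(3),np.degrees(np.arctan2(t[1],t[0])).round(1), 'z60',np.hypot(*(ray(c,*ce[i],.06)[:2]-AX)).round(3))
for n,(x0,y0,x1,y1) in(('s8',(312,140,355,200)),('scene',(312,140,355,200)),('d5',(180,235,245,310)),('w8',(60,0,300,120))):
    c=dict(np.load(f'pics/{n}.npz')); w=c['frame'][y0:y1,x0:x1].max(2)<45
    k,l,s,ce=cv2.connectedComponentsWithStats(w.astype(np.uint8))
    print(n)
    for i in range(1,k):
        if s[i,4]>12: q=ce[i]+[x0,y0]; print(s[i],q.round(1),'67:',ray(c,*q,.067)[:2].round(4),'80:',ray(c,*q,.08)[:2].round(4))
E
```

```text
13 [478.4 200.3] 0.037 -47.3 z60 0.063
49 [473.  208.6] 0.031 -63.9 z60 0.059
26 [465.2 221.3] 0.03 -97.7 z60 0.059
29 [446.2 235.3] 0.036 -145.9 z60 0.059
s8
[23  5  7  3 13] [338.2 145.8] 67: [0.5461 0.2391] 80: [0.5506 0.2281]
[19 11  9  8 44] [335.1 154.6] 67: [0.555  0.2083] 80: [0.5593 0.1978]
[11 27 15 13 74] [329.8 172. ] 67: [0.5732 0.1514] 80: [0.5772 0.1417]
scene
[23  4  7  4 18] [338.1 145.8] 67: [0.5461 0.239 ] 80: [0.5505 0.228 ]
[19 11  9  8 43] [335.  154.4] 67: [0.5546 0.2087] 80: [0.5589 0.1982]
[11 27 15 13 92] [330.2 172.5] 67: [0.5748 0.1506] 80: [0.5788 0.141 ]
d5
[ 31   7  18  15 190] [219.8 248.4] 67: [0.5789 0.1455] 80: [0.5658 0.1593]
[22 31 12 10 96] [207.4 270.9] 67: [0.5463 0.2209] 80: [0.534  0.2328]
[ 11  60  16  15 168] [198.6 302.1] 67: [0.4959 0.2996] 80: [0.4848 0.3096]
w8
[ 32  53  15  20 250] [99.4 61.8] 67: [0.5393 0.2475] 80: [0.5408 0.2407]
[ 62  54  24  23 283] [132.1  65.5] 67: [0.5534 0.2124] 80: [0.5545 0.2067]
[115  55  35  38 585] [192.4  73.6] 67: [0.5784 0.1466] 80: [0.5787 0.1431]
```

The pointer now reads -64°, which is position 5. Next is the start button at (0.554, 0.211).

```bash
python3 - <<'E'
from h import *
x=np.array([np.cos(np.radians(109.7)),np.sin(np.radians(109.7)),0]); z=np.array([0,0,-1.])
r=R.from_matrix(np.c_[x,np.cross(z,x),z]).as_rotvec()
P=np.array([.554,.2105])
env.move_to([*P,.14],r); env.move_straight([*P,.075],r,rate=.12,contact_N=6); print(env.current_ee_pos(),env.current_ft_force().round(1))
b=env.move_straight([*P,.044],r,rate=.02,contact_N=14); print(b,env.current_ee_pos(),env.current_ft_force().round(1))
env.wait(.2); print(env.current_ft_force().round(1))
c=shot('scene','s9')
env.move_straight([*P,.16],r,rate=.15)
c=shot('scene','s10'); env.wait(.2)
print(line('scene'),env.current_clock(),proj(c,[*P,.067]))
w=c['frame'][140:200,312:355].max(2)<45
k,l,s,ce=cv2.connectedComponentsWithStats(w.astype(np.uint8))
for i in range(1,k):
    if s[i,4]>12: print(s[i],ce[i]+[312,140])
E
```

```text
[0.55447035 0.21053179 0.07572445] [0.5 0.1 0.2]
True [0.55406939 0.21053357 0.05517007] [-3.5 -2.2 13.6]
[-4.8 -1.4 13.9]
[(np.int32(20), np.float64(0.031), np.float64(-67.1))] 38.175 [335.2066175  153.89067954]
[23  5  7  3 18] [338.11111111 145.94444444]
[19 11 10  8 67] [335.31343284 154.44776119]
[ 11  27  16  13 102] [330.19607843 172.52941176]
```

```bash
python3 -c "
from h import *
print(env.close_job())"
```

```text
the job is handed in; nothing more can be done
None
```

I handed the job in at about 38 s: the selector rests at about position five (the cameras read -64° and -67° against a target of -64.2°), and the start button was then pressed to its stop and released. The mushroom stop button was left alone and the push-button box looks unmoved, but I didn't recheck the loose items. The last click didn't snap over by itself and needed two extra pushes.

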